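Hold a camera lens barrel in the V-rests of the bench dryer

TASK

First turn the red quarter-turn handle of the lens dryer fully open, so that it lies along the pipe. Then lift the lens barrel off the yellow rest and seat it in the dryer's two blue-lined V-rests, its glass window facing the nozzle and its black ring in the gap between the rests, and press it down gently onto both sides of the V so that the air cannot push it away. The job ends with you still holding it pressed there; leave the other things on the table alone.

Things in the scene. Friction and masses are not known exactly. Their poses are not given: they have to be found in the camera images.
- dryer: Bench lens dryer, fixed; place and yaw vary. Origin: on the table below the middle of the seat. Its x points away from the robot at yaw 0, z up; its -y runs along the seat towards nozzle and valve. Aluminium base plate, top 10 mm high, x -55..55, y -185..70 mm. White air unit behind: x 73..155, y -100..50 mm, 86 mm high (gauge on top 94 mm)
- nozzle_tip (a point): Tip of the steel air nozzle, dryer y -80 mm, 56 mm high, aimed along the seat. Behind it the brass valve; the pipe, top 63 mm high, runs on to y -165 mm and then back (+x) to the air unit
- seat (a point): Middle of the seat: place of the seated lens's centre, 56 mm above the table, on the V's line (dryer's y); up to 14 mm either way along it is fine. Two steel V-blocks at dryer y +40 and -40 mm, each 26 mm long, 64 mm wide, tops 58 mm high; 90-degree V, 44 mm wide at the mouth. The 54 mm gap between them is free down to the base plate, for ring and fingers
- liner_near: Blue liner strips on the V's side nearer the robot (-x side), one on each V-block; origin equal to the dryer's. Slippery, stiff plastic (PTFE). Must carry more than 3 N (the barrel's weight alone gives 1 to 2 N) and at most 40 N; 10 to 25 N of downward push suits
- liner_far: Blue liner strips on the V's far side (+x side); origin equal to the dryer's. As the near one: more than 3 N
- valve (a joint): Quarter-turn handle of the ball valve: 0 = closed stop, handle across the pipe, pointing to the dryer's -x (to the robot); 1.571 = open stop, along the pipe, pointing to its -y. It turns counter-clockwise seen from above. Starts at 0 to 0.25, stays where it is left; takes about 2 N at the red sleeve. Open means over 1.45
- valve_hinge (a point): Axis (vertical) of the handle, at dryer x 0, y -125 mm, at the handle's mid height, 84 mm above the table
- handle_grip (a point): Middle of the handle's red sleeve, 68 mm from the hinge axis. Sleeve 14 mm wide, 11 mm thick (from 78.5 to 89.5 mm high), 58 mm long, from 36 to 94 mm from the axis; nothing but the flat base plate and the pipe lies below it
- lens: Lens barrel, 120 mm long, 28 mm diameter, 0.14 to 0.28 kg; round its middle a black ribbed ring 36 mm in diameter and 24 mm long, the place to grip. Origin at its centre, on its axis; +x along the axis towards the glass window. Window half dark with a thin green band, rear half bright steel. It lies level on the rest, its axis 46 mm above the table; it can roll about its axis
- lens_window (a point): Centre of the glass window face, on the barrel's axis, 60 mm from the centre. When seated it stands 20 mm from the nozzle tip
- lens_rear (a point): Centre of the rear face, on the barrel's axis, 60 mm from the centre
- rest: Rest on which the lens starts: steel plate 66 x 128 mm, 6 mm thick, with two yellow notched saddles at its y = +48 and -48 mm, 14 mm long, 50 mm wide, tops 44 mm high; free between them. Fixed; origin on the table under its middle; the lens lies along its y, window towards -y
- timer: Bystander: kitchen timer 60 x 62 x 20 mm, origin at its underside
- nylon_brush: Bystander: nylon brush 170 mm long, origin at its underside
- handpiece: Bystander: blue and white blow-out handpiece 222 mm long, origin at its underside

How it is judged:
On the way, in this order (a step that is already met when the one before it is completed fails the run):
1. the valve handle is fully open, the lens still on its rest (value of joint valve above 1.45 rad and distance of lens from where it was at the start of the episode below 0.02 m), for 0.2 s.
2. the lens is lifted clear of its rest (height (world z) of lens above 0.075 m and contact force between lens and rest below 0.1 N and contact force between the fingers and lens above 1 N), for 0.2 s.
At the end, for the whole second after the job is handed in: Valve handle open (over 1.45 rad); both ends of the lens axis within 3 mm of the V's line, window towards the nozzle, ring in the gap (14 mm either way); each liner carries over 3 N; the fingers still hold the lens, which is at rest (value of joint valve above 1.45 rad and x of lens_window in the frame of dryer between -0.003 and 0.003 m and z of lens_window in the frame of dryer between 0.053 and 0.059 m and x of lens_rear in the frame of dryer between -0.003 and 0.003 m and z of lens_rear in the frame of dryer between 0.053 and 0.059 m and y of lens_window in the frame of dryer between -0.074 and -0.046 m and contact force between lens and liner_near above 3 N and contact force between lens and liner_far above 3 N and contact force between the fingers and lens above 1 N and linear speed of lens below 0.02 m/s); the arm keeps its last pose, push and grip.
It fails at once if the lens presses on a side of the V with more than 40 N (contact force between lens and liner_near above 40 N or contact force between lens and liner_far above 40 N).
It fails at once if the lens falls or rolls off its rest onto the table (height (world z) of lens below 0.035 m).
It fails at once if another thing on the table is shifted by more than 30 mm (distance of any of timer, nylon_brush, handpiece from where it was at the start of the episode above 0.03 m).
It also fails if it takes over 61 s, if anything falls off the work surface, if the arm or the gripper's body presses on something with over 40 N, if the wrist force passes 120 N, or if a joint passes its speed limit or range.

ROBOT

A 6-joint arm with a two-finger parallel gripper is mounted at the origin on a cart in front of the work surface, level with it; the furniture and walls round the work are solid. World frame = base frame: x ahead of the robot, y to its left, z up, the work surface at z = 0. Lengths are in m, angles in rad, forces in N, time in s.
With the tool pointing down it reaches from about 0.35 to 0.8 m from the base axis. Payload 7.3 kg.
Tool frame: the origin (TCP) lies midway between the tips of the shut fingers; the grasp point (between the pads) lies 19 mm behind it; z points along the fingers, y is the line along which they close (so a half turn about z gives the same grasp; the last joint's range is limited). The gripper opens to 85 mm and grips with 20 to 120 N. Pads are 22 mm wide; open, the fingers measure 114 mm over their backs; the gripper's body (76 mm by 85 mm) begins 54 mm behind the grasp point. The pads swing forward as they close: fully open they stand 13 mm farther back than shut.
Start: joints at [-1.477, 0.342, 1.524, -0, 1.275, -0.146], TCP at [0.125, -0.51, 0.231] pointing down, gripper open.
Joint ranges: [-2.53, 2.53], [-0.77, 2.02], [0.04, 2.7], [-1, 4.14], [0.28, 2.66], [-3.11, 3.11]. Speed limits (rad/s): [2.57, 2.57, 3.14, 3.14, 3.14, 3.14].

INTERFACE

Orientations are given as a unit quaternion [x, y, z, w].
In Python, from plant import robot, capture, find_in, regions_of, place_of gives the robot as it stands. The module is installed in compiled form; this text tells all that it offers.
- The arm moves only by the tool play_rows, never from a script. Its argument "moves" is a list of rows, each a list of 3 entries, a list of its own where there are three numbers: the opening, from 0 (shut) to 1 (fully open), then the shift along the tool's x, y, z scaled (see below), then the turn, a rotation vector about the tool's x, y, z scaled (see below). A call has 1 to 5 rows; each row is the pose to reach, as a shift and turn from the pose commanded when the call began, along the tool's axes at that moment, turning the shorter way round; what a row does not reach only later rows make up. The controller multiplies each number of a shift by 50 cm and each number of a turn by pi rad. A row lasts 1/12 s, in which the tool goes at most 41.7 mm and 7.16 degrees, less where a joint would pass 70% of its speed; a pose out of reach is approached as far as the arm can. A call with a number of a shift or a turn outside -1 to 1 is refused whole. A call with a gripper value outside its range is refused whole. The fingers move at their own pace and stop on an object; the grip force is fixed at half the most. Time passes only in rows, so rows that repeat a pose let the fingers close. It gives the time, the measured TCP pose, the force, the opening and the grip force at its end, in the units of the state.
- robot.read_state(): the state, without advancing time (a new reading comes with each control period).
- capture(name): name is "side" or "top" or "wrist"; returns a dict with "image" (420x560x3 uint8, red, green, blue), "fovy" (degrees; the focal length in pixels is half the picture's height over the tangent of half this angle, whatever the lens; pixels are square), "cx", "cy" (the principal point, pixels), "R" (3x3) and "t" (3): a world point X has camera coordinates R X + t; the wrist camera has in their place "hand_eye" (4x4, takes a point from camera to tool coordinates, whose origin is the TCP and whose axes are the flange's). Camera axes: x right, y down, z forward; pixel columns grow to the right and rows downward; lengths in m; the calibration is good to about 2 mm. The wrist camera is an equidistant fisheye: a pixel r from the principal point sees the ray r / f radians off the axis. A picture is of the moment at which its call begins: read the wrist's pose just before it. There is no depth.
- robot.job_done(): hands the job in; it is judged then, once.
Trained networks look in a picture, given as the dict that the camera call returned (one of the last four; its "shot" number tells which), for a name from the list of things; names that differ only in an ending like _2 or _b are one class to them, and where a whole thing is asked for, a point or a joint stands for the part that bears it (a point fixed in the world has none). Each returns a list of dicts, best first, with "p" (0 to 1); they miss things now and then, are a little off and sometimes report something else, mostly with a low value. They report only what shows in the picture. A call takes as long as a camera call.
- find_in(name, picture): "rect" ([left, top, right, bottom] in pixels, round what is visible of it).
- regions_of(name, picture): "region" (420x560 bool, what is visible of it) and "rect" ([left, top, right, bottom] in pixels, round what is visible of it).
- place_of(name, picture): "xy" ([column, row] in pixels: a listed point, or the origin of a listed thing).
The state is a dict: "time_s": time; "joint_positions": joint angles; "joint_velocities": joint speeds; "joint_efforts": joint torques, N m; "eef_pos": TCP position; "tool_rot": TCP orientation; "contact_force": force on the tool from outside, world axes, zero at the start; "torque": the same for the moment, N m; "gripper_width": opening from 0.0 (shut) to 1.0 (fully open); "finger_force": force on a finger pad.
Only numpy, scipy, OpenCV 4.12 (cv2) and the standard library are available. Lean on these libraries where they do the work, as an engineer would, in place of code of your own. Each camera call takes 0.05 s, during which the arm holds its last target. There are 200 camera calls.

## Working session

There is one attempt and no reset: what is moved stays moved. The work goes in short steps, Python scripts to look and compute and a tool call to move; the robot and the scene stay as the last step left them, time stands still between calls to the robot, and variables do not carry over. Pictures are saved under pics/ and viewed, at most 10 in all, crops included, and the job is handed in when it is done.

Besides the shell and the picture viewer there is one more tool, called in YAML: its name, and indented under it one key for each argument. play_rows: Moves the arm, as the interface text tells. Shifts and turns lie within -1 to 1; 1 stands for 50 cm of shift or pi rad of turn. Its arguments: {"type":"object","properties":{"moves":{"type":"array"}},"required":["moves"]}

```bash
mkdir -p pics
cat > h.py <<'E'
import numpy as np, cv2
from scipy.spatial.transform import Rotation as Ro
from plant import robot, capture, find_in, regions_of, place_of
def ray(p,uv,st=None):
    f=p["image"].shape[0]/2/np.tan(np.radians(p["fovy"])/2)
    d=np.array([(uv[0]-p["cx"])/f,(uv[1]-p["cy"])/f])
    if "hand_eye" in p:
        r=np.hypot(*d); v=np.array([*(d/r*np.sin(r)),np.cos(r)])
        H=np.array(p["hand_eye"]); T=Ro.from_quat(st["tool_rot"]).as_matrix()
        return T@H[:3,3]+np.array(st["eef_pos"]), T@H[:3,:3]@v
    R=np.array(p["R"]);t=np.array(p["t"])
    return -R.T@t, R.T@np.array([*d,1])
def at(p,uv,z,st=None):
    o,v=ray(p,uv,st); return o+v*(z-o[2])/v[2]
def tri(rs):
    A=0;b=0
    for o,v in rs:
        v=v/np.linalg.norm(v);P=np.eye(3)-np.outer(v,v);A=A+P;b=b+P@o
    return np.linalg.solve(A,b)
Z=dict(dryer=0,nozzle_tip=.056,seat=.056,valve_hinge=.084,handle_grip=.084,lens=.046,lens_window=.046,lens_rear=.046,rest=0,timer=0,nylon_brush=0,handpiece=0)
def save(p,n): cv2.imwrite(f"pics/{n}.png",p["image"][:,:,::-1])
E
python3 - <<'E'
from h import *
np.set_printoptions(precision=4,suppress=True)
st=robot.read_state();print(st)
ps={n:capture(n) for n in("side","top")}
for n,p in ps.items():
    save(p,n); print(n,p["fovy"],ray(p,(280,210)))
for k,z in Z.items():
    for n,p in ps.items():
        r=place_of(k,p)
        if r: print(k,n,round(r[0]["p"],2),np.round(r[0]["xy"],1),at(p,r[0]["xy"],z)[:2])
a=np.hstack([ps["side"]["image"],ps["top"]["image"]])
cv2.imwrite("pics/both.png",cv2.resize(a[:,:,::-1],(800,300)))
E
```

```text
{'time_s': 0.0, 'joint_positions': array([-1.477 ,  0.3427,  1.525 , -0.    ,  1.2754, -0.146 ]), 'joint_velocities': array([-0.0013,  0.0005,  0.0012, -0.0012, -0.0008,  0.0015]), 'joint_efforts': array([ -0.0003, -43.3672, -24.601 ,  -0.0002,   0.0079,  -0.    ]), 'eef_pos': array([ 0.1247, -0.5096,  0.2306]), 'tool_rot': array([ 0.9928,  0.1196,  0.    , -0.0008]), 'contact_force': array([0.3835, 0.3591, 0.1991]), 'torque': array([ 0.0162,  0.0092, -0.0412]), 'finger_force': 0.0, 'gripper_width': 1.001942832688392}
side 42.60384327897318 (array([0.4649, 1.3236, 0.5752]), array([-0.0025, -0.9033, -0.4291]))
top 43.69583821906357 (array([0.3597, 0.2666, 1.2145]), array([ 0.0833, -0.0063, -0.9966]))
dryer side 0.78 [252.  218.2] [0.5292 0.1586]
dryer top 0.97 [323.2 177.7] [0.5353 0.1565]
nozzle_tip side 0.93 [254.2 181.4] [0.5267 0.0618]
nozzle_tip top 0.88 [363.1 178.3] [0.5243 0.0727]
seat side 0.61 [251.7 196.8] [0.5288 0.1575]
seat top 0.67 [323.5 173.8] [0.536  0.1607]
valve_hinge side 0.63 [251.3 166.8] [0.5348 0.0319]
valve_hinge top 0.75 [385.8 177.4] [0.5215 0.028 ]
handle_grip side 0.56 [282.8 167.4] [0.4543 0.0364]
handle_grip top 0.86 [387.6 210.3] [0.4496 0.0267]
lens top 0.98 [247.9 208.5] [0.4619 0.3309]
lens_window side 0.6 [282.7 224. ] [0.4561 0.2803]
lens_window top 0.81 [273.8 209.9] [0.4578 0.273 ]
lens_rear side 0.97 [273.6 252.3] [0.4749 0.4032]
lens_rear top 0.95 [221.8 204.6] [0.4717 0.3894]
rest side 0.82 [279.5 255.6] [0.4632 0.3372]
rest top 0.77 [246.9 208.2] [0.4667 0.3358]
timer side 0.75 [306.3 190.1] [ 0.3903 -0.0125]
timer top 0.91 [400.5 242.3] [ 0.3817 -0.0182]
nylon_brush side 0.52 [310.6 210.7] [0.3856 0.1167]
nylon_brush top 0.9 [346.9 241.5] [0.3856 0.1055]
handpiece side 0.85 [240.6 320.6] [0.5312 0.5611]
handpiece top 0.82 [151.6 182.5] [0.5309 0.5583]
```

View pics/top.png

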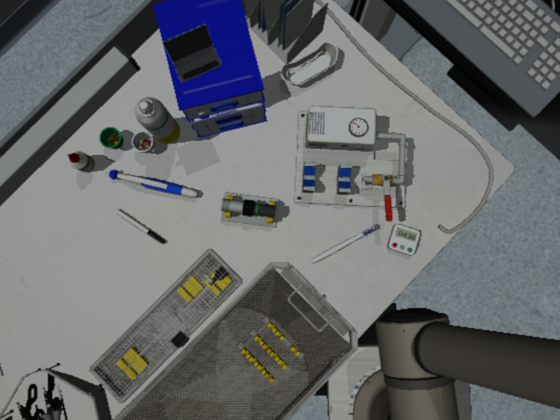

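View pics/side.png

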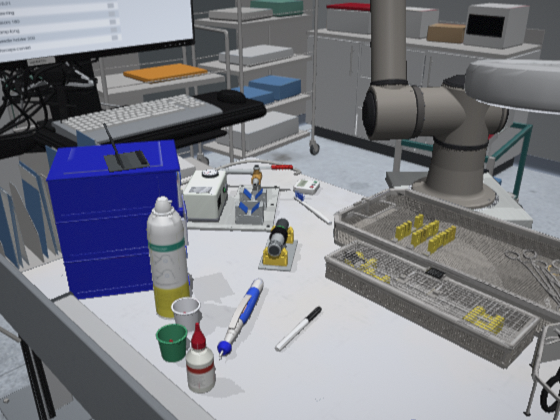

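The top view shows the red handle at (388,207), the lens at (250,208) with its window to the right, the dryer's V-blocks at (310,178) and (346,178), the timer at (403,240) and the brush at (347,243). The side view agrees. The dryer's yaw is about -0.1 rad. Next I'll move over the scene for a wrist view.

play_rows:
  moves:
    - [0,[0.36,-0.13,-0.1],[0,0,-0.19]]
    - [0,[0.36,-0.13,-0.1],[0,0,-0.19]]
    - [0,[0.36,-0.13,-0.1],[0,0,-0.19]]
    - [0,[0.36,-0.13,-0.1],[0,0,-0.19]]
    - [0,[0.36,-0.13,-0.1],[0,0,-0.19]]

```text
time_s: 1.72
eef_pos: [0.2862, -0.4024, 0.2824]
tool_rot: [0.912, 0.409, 0.0, 0.001]
contact_force: [0.7, 0.2, 0.2]
gripper_width: 0.296
finger_force: 0.0
```

play_rows:
  moves:
    - [0,[0.4,-0.1,-0.03],[0,0,-0.2]]
    - [0,[0.4,-0.1,-0.03],[0,0,-0.2]]
    - [0,[0.4,-0.1,-0.03],[0,0,-0.2]]
    - [0,[0.4,-0.1,-0.03],[0,0,-0.2]]
    - [0,[0.4,-0.1,-0.03],[0,0,-0.2]]

```text
time_s: 2.13
eef_pos: [0.3815, -0.2201, 0.2966]
tool_rot: [0.743, 0.67, 0.0, 0.0]
contact_force: [1.0, -0.6, 0.6]
gripper_width: -0.001
finger_force: 0.0
```

play_rows:
  moves:
    - [0,[0.4,0.1,0],[0,0,0]]
    - [0,[0.4,0.1,0],[0,0,0]]
    - [0,[0.4,0.1,0],[0,0,0]]
    - [0,[0.4,0.1,0],[0,0,0]]
    - [0,[0.4,0.1,0],[0,0,0]]

```text
time_s: 2.55
eef_pos: [0.4528, -0.0265, 0.2966]
tool_rot: [0.745, 0.668, 0.0, 0.0]
contact_force: [1.2, 0.1, 0.8]
gripper_width: 0.004
finger_force: 0.0
```

play_rows:
  moves:
    - [0,[0.2,0,0],[0,0,0]]
    - [0,[0.2,0,0],[0,0,0]]
    - [0,[0.2,0,0],[0,0,0]]
    - [0,[0.2,0,0],[0,0,0]]

```text
time_s: 2.88
eef_pos: [0.4633, 0.0741, 0.2962]
tool_rot: [0.743, 0.669, 0.0, -0.0]
contact_force: [-1.4, -1.0, -0.4]
gripper_width: 0.0
finger_force: 0.0
```

Run:
```python
from h import *
np.set_printoptions(precision=4,suppress=True)
st=robot.read_state();print(st["eef_pos"],st["tool_rot"],st["joint_positions"])
p=capture("wrist");save(p,"w1")
print(np.array(p["hand_eye"]),p["fovy"])
for k in ("nozzle_tip","seat","valve_hinge","handle_grip","lens_window","lens_rear","lens"):
    r=place_of(k,p)
    if r: print(k,round(r[0]["p"],2),np.round(r[0]["xy"],1),at(p,r[0]["xy"],Z[k],st)[:2])
```

```text
[0.4633 0.0741 0.2962] [ 0.743   0.6693  0.0004 -0.0003] [-0.0056  0.192   1.5489  0.001   1.4007  0.0984]
[[ 0.001  -0.9558 -0.2939  0.0756]
 [ 1.      0.0007  0.0011  0.0008]
 [-0.0008 -0.2939  0.9558 -0.1427]
 [ 0.      0.      0.      1.    ]] 65.70646984690485
nozzle_tip 0.58 [327.5 168.5] [0.5237 0.077 ]
seat 0.73 [327.6 104.1] [0.5301 0.1538]
valve_hinge 0.71 [330.9 212.9] [0.5205 0.0301]
handle_grip 0.91 [276.  221.9] [0.4563 0.0258]
lens_window 0.86 [254.9  12.2] [0.4569 0.2768]
lens_rear 0.39 [232.7 238. ] [ 0.3957 -0.0039]
```

View pics/w1.png

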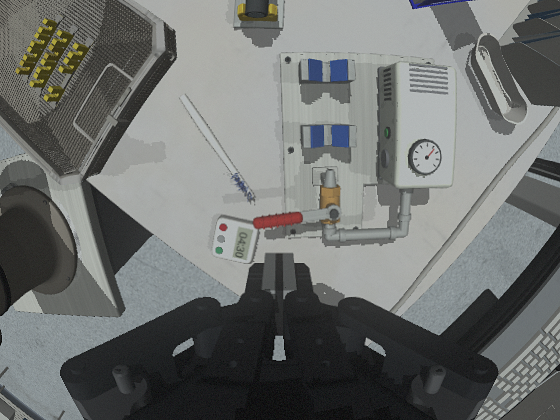

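The wrist view shows the red sleeve centred at (277,220), the hinge at (333,213), and the V-blocks at (328,72) and (328,136). The sizes match what is given (hinge to grip 65 mm). I'll descend on the +y side of the handle with the fingers shut.

play_rows:
  moves:
    - [0,[-0.034,-0.015,0.39],[0,0,0]]
    - [0,[-0.034,-0.015,0.39],[0,0,0]]
    - [0,[-0.034,-0.015,0.39],[0,0,0]]
    - [0,[-0.034,-0.015,0.39],[0,0,0]]
    - [0,[-0.034,-0.015,0.39],[0,0,0]]

```text
time_s: 3.7
eef_pos: [0.4523, 0.0537, 0.0985]
tool_rot: [0.745, 0.667, -0.001, -0.001]
contact_force: [-0.1, -0.2, -0.3]
gripper_width: 0.003
finger_force: 0.0
```

play_rows:
  moves:
    - [0,[0,0,0.06],[0,0,0]]
    - [0,[0,0,0.06],[0,0,0]]
    - [0,[0,0,0.06],[0,0,0]]

```text
time_s: 3.95
eef_pos: [0.4535, 0.054, 0.0708]
tool_rot: [0.745, 0.667, -0.001, -0.001]
contact_force: [-0.1, -0.6, 0.5]
gripper_width: -0.001
finger_force: 0.0
```

play_rows:
  moves:
    - [0,[-0.04,0.002,0],[0,0,0]]
    - [0,[-0.066,0.005,0],[0,0,0]]
    - [0,[-0.091,0.013,0],[0,0,0]]
    - [0,[-0.113,0.025,0],[0,0,0]]
    - [0,[-0.131,0.039,0],[0,0,0]]

```text
time_s: 4.37
eef_pos: [0.4675, -0.0135, 0.0732]
tool_rot: [0.745, 0.667, 0.001, 0.001]
contact_force: [-1.2, 3.3, 1.6]
gripper_width: -0.003
finger_force: 1.2
```

play_rows:
  moves:
    - [0,[-0.014,0.015,0],[0,0,0]]
    - [0,[-0.026,0.036,0],[0,0,0]]
    - [0,[-0.035,0.058,0],[0,0,0]]
    - [0,[-0.035,0.058,0],[0,0,0]]

```text
time_s: 4.7
eef_pos: [0.4956, -0.0347, 0.0719]
tool_rot: [0.745, 0.667, 0.001, 0.001]
contact_force: [-0.2, -0.4, 1.0]
gripper_width: -0.001
finger_force: 0.0
```

Run:
```python
from h import *
np.set_printoptions(precision=4,suppress=True)
st=robot.read_state();print(st["eef_pos"],st["tool_rot"],st["contact_force"])
p=capture("wrist");save(p,"w2")
for k in ("nozzle_tip","seat","valve_hinge","handle_grip"):
    r=place_of(k,p)
    if r: print(k,round(r[0]["p"],2),np.round(r[0]["xy"],1),at(p,r[0]["xy"],Z[k],st)[:2])
```

```text
[ 0.4956 -0.0347  0.0719] [0.7449 0.6672 0.0006 0.0013] [-0.2346 -0.3942  1.0283]
nozzle_tip 0.8 [311.9  37.3] [0.5248 0.0757]
valve_hinge 0.96 [325.9 130.7] [0.5228 0.0311]
handle_grip 0.71 [325.1 281.8] [ 0.518  -0.0369]
```

View pics/w2.png

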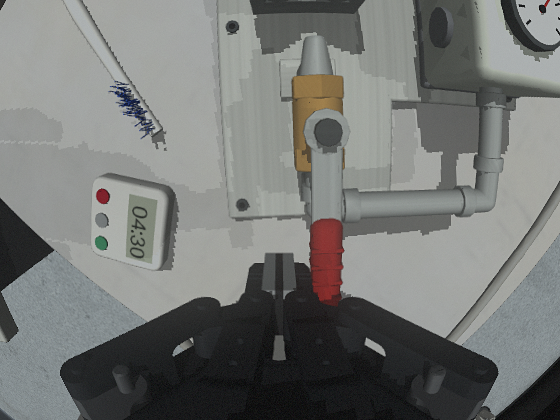

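The handle runs along the pipe, with the sleeve at (326,260) and the hub at (327,131). I'll nudge it to feel for the stop.

play_rows:
  moves:
    - [0,[0,0.008,0],[0,0,0]]
    - [0,[0,0.012,0],[0,0,0]]
    - [0,[0,0.012,0],[0,0,0]]

```text
time_s: 5.2
eef_pos: [0.497, -0.0334, 0.0711]
tool_rot: [0.744, 0.668, -0.002, -0.002]
contact_force: [-8.8, 0.4, 5.3]
gripper_width: 0.003
finger_force: 4.2
```

play_rows:
  moves:
    - [0,[0,-0.03,0],[0,0,0]]
    - [0,[0,-0.03,-0.32],[0,0,0]]
    - [0,[0,-0.03,-0.32],[0,0,0]]
    - [0,[0,-0.03,-0.32],[0,0,0]]
    - [0,[0,-0.03,-0.32],[0,0,0]]

```text
time_s: 5.62
eef_pos: [0.4846, -0.0321, 0.2344]
tool_rot: [0.744, 0.668, 0.001, 0.001]
contact_force: [1.5, -0.0, 0.1]
gripper_width: -0.0
finger_force: 0.0
```

play_rows:
  moves:
    - [1,[0.28,-0.05,-0.05],[0,0,0]]
    - [1,[0.28,-0.05,-0.05],[0,0,0]]
    - [1,[0.28,-0.05,-0.05],[0,0,0]]
    - [1,[0.28,-0.05,-0.05],[0,0,0]]

```text
time_s: 5.95
eef_pos: [0.4743, 0.1133, 0.2577]
tool_rot: [0.744, 0.668, 0.001, 0.0]
contact_force: [-0.3, -0.2, -0.5]
gripper_width: 0.566
finger_force: 0.0
```

play_rows:
  moves:
    - [1,[0.27,-0.05,0],[0,0,0]]
    - [1,[0.27,-0.05,0],[0,0,0]]
    - [1,[0.27,-0.05,0],[0,0,0]]
    - [1,[0.27,-0.05,0],[0,0,0]]
    - [1,[0.27,-0.05,0],[0,0,0]]

```text
time_s: 6.37
eef_pos: [0.4638, 0.2496, 0.2561]
tool_rot: [0.743, 0.669, 0.0, -0.0]
contact_force: [0.2, -0.4, 0.1]
gripper_width: 1.003
finger_force: 0.0
```

Run:
```python
from h import *
np.set_printoptions(precision=4,suppress=True)
st=robot.read_state();print(st["time_s"],st["eef_pos"],st["tool_rot"],st["joint_velocities"])
p=capture("wrist");save(p,"w3")
for k in ("lens_window","lens_rear","lens","rest","seat","nozzle_tip","valve_hinge","handle_grip"):
    r=place_of(k,p)
    if r: print(k,round(r[0]["p"],2),np.round(r[0]["xy"],1),at(p,r[0]["xy"],Z[k],st)[:2])
```

```text
6.3667 [0.4638 0.2496 0.2561] [ 0.743   0.6693  0.0002 -0.0002] [-0.0713 -0.0178  0.0338 -0.029   0.0019 -0.0474]
lens_window 0.92 [269.8 158.4] [0.4579 0.2755]
lens_rear 0.75 [273.9  52. ] [0.4745 0.3909]
lens 0.82 [269.2 105.5] [0.4634 0.333 ]
rest 0.72 [271.9 106.7] [0.4653 0.3322]
seat 0.98 [342.9 257.5] [0.5311 0.1526]
nozzle_tip 0.69 [337.4 312.1] [0.5227 0.0744]
valve_hinge 0.65 [338.1 352.8] [0.5188 0.0281]
handle_grip 0.67 [250.4 347.7] [0.4085 0.0508]
```

View pics/w3.png

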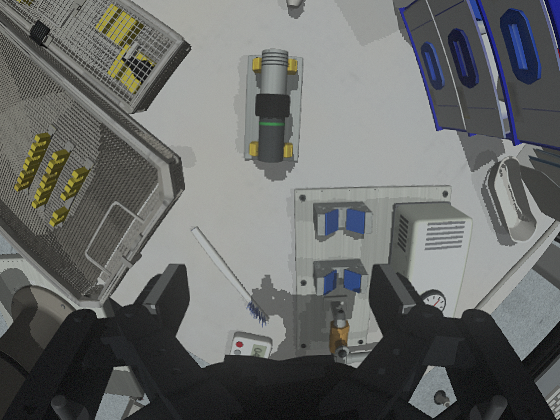

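The wrist view shows the lens with its window end at (270,158), rear at (274,50) and ring at (272,105), and the V-blocks at (343,220) and (338,278). The lens measures 117 mm long against the true 120 mm, which is close enough. I'll go down to grasp it.

play_rows:
  moves:
    - [1,[0.166,-0.015,0.264],[0,0,0.008]]
    - [1,[0.166,-0.015,0.264],[0,0,0.008]]
    - [1,[0.166,-0.015,0.264],[0,0,0.008]]
    - [1,[0.166,-0.015,0.264],[0,0,0.008]]
    - [1,[0.166,-0.015,0.264],[0,0,0.008]]

```text
time_s: 7.23
eef_pos: [0.4631, 0.3303, 0.1185]
tool_rot: [0.752, 0.659, -0.005, -0.001]
contact_force: [-1.0, -0.2, -0.6]
gripper_width: 1.001
finger_force: 0.0
```

Run:
```python
from h import *
np.set_printoptions(precision=4,suppress=True)
st=robot.read_state();print(st["time_s"],st["eef_pos"],st["tool_rot"])
p=capture("wrist");save(p,"w4")
for k in ("lens_window","lens_rear","lens"):
    r=place_of(k,p)
    if r: print(k,round(r[0]["p"],2),np.round(r[0]["xy"],1),at(p,r[0]["xy"],Z[k],st)[:2])
```

```text
7.2333 [0.4631 0.3303 0.1185] [ 0.7525  0.6586 -0.0046 -0.0014]
lens_window 0.91 [280.6 290.5] [0.4576 0.2741]
lens_rear 0.82 [283.  132.6] [0.4745 0.391 ]
lens 0.96 [280.8 219. ] [0.4653 0.3319]
```

View pics/w4.png

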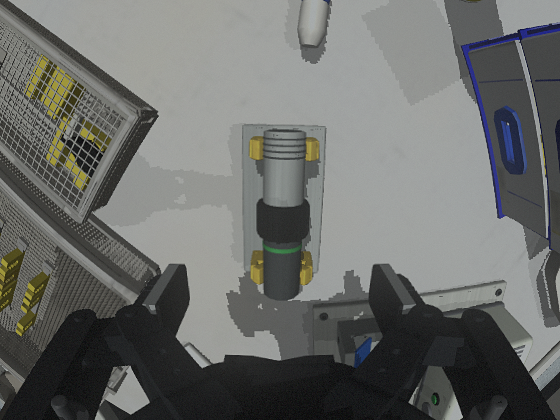

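The lens is centred between the fingers (ring at (283,220)) and parallel to the tool's x axis. I'll descend and grip.

play_rows:
  moves:
    - [1,[0,0.002,0.08],[0,0,0]]
    - [1,[0,0.002,0.14],[0,0,0]]
    - [1,[0,0.002,0.2],[0,0,0]]
    - [1,[0,0.002,0.2],[0,0,0]]
    - [1,[0,0.002,0.2],[0,0,0]]

```text
time_s: 7.85
eef_pos: [0.4676, 0.3291, 0.0252]
tool_rot: [0.753, 0.658, -0.0, 0.0]
contact_force: [0.4, 0.5, 1.1]
gripper_width: 1.0
finger_force: 0.0
```

play_rows:
  moves:
    - [0,[0,0,0],[0,0,0]]
    - [0,[0,0,0],[0,0,0]]
    - [0,[0,0,0],[0,0,0]]
    - [0,[0,0,0],[0,0,0]]
    - [0,[0,0,0],[0,0,0]]

```text
time_s: 8.27
eef_pos: [0.4652, 0.3303, 0.026]
tool_rot: [0.753, 0.658, -0.001, -0.001]
contact_force: [-9.5, 1.8, 12.9]
gripper_width: 0.399
finger_force: 58.5
```

play_rows:
  moves:
    - [0,[0,0,0],[0,0,0]]
    - [0,[0,0,0],[0,0,0]]
    - [0,[0,0,0],[0,0,0]]
    - [0,[0,0,0],[0,0,0]]
    - [0,[0,0,0],[0,0,0]]

```text
time_s: 8.68
eef_pos: [0.4652, 0.3303, 0.026]
tool_rot: [0.753, 0.658, -0.001, -0.001]
contact_force: [-10.1, 0.3, 12.8]
gripper_width: 0.403
finger_force: 58.4
```

play_rows:
  moves:
    - [0,[0,0,-0.06],[0,0,0]]
    - [0,[0,0,-0.14],[0,0,0]]
    - [0,[0,0,-0.24],[0,0,0]]
    - [0,[0,0,-0.24],[0,0,0]]
    - [0,[0,0,-0.24],[0,0,0]]

```text
time_s: 9.1
eef_pos: [0.4689, 0.3308, 0.1484]
tool_rot: [0.753, 0.658, 0.004, 0.001]
contact_force: [0.3, -0.1, -2.9]
gripper_width: 0.405
finger_force: 60.9
```

Run:
```python
from h import *
np.set_printoptions(precision=4,suppress=True)
st=robot.read_state();print(st["time_s"],st["eef_pos"],st["tool_rot"],st["contact_force"],st["torque"])
p=capture("wrist");save(p,"w5")
for k in ("lens_window","lens_rear","lens","seat"):
    r=place_of(k,p)
    if r: print(k,round(r[0]["p"],2),np.round(r[0]["xy"],1),at(p,r[0]["xy"],st["eef_pos"][2]+.021 if "l" in k else Z[k],st)[:2])
```

```text
9.1 [0.4689 0.3308 0.1484] [0.7529 0.6582 0.0039 0.001 ] [ 0.3267 -0.1209 -2.9156] [ 0.0362 -0.057   0.0218]
lens_rear 0.93 [279.9 146. ] [0.4785 0.3929]
lens 0.91 [277.9 286.5] [0.4698 0.3339]
seat 0.78 [361.1 365.2] [0.5313 0.1607]
```

View pics/w5.png

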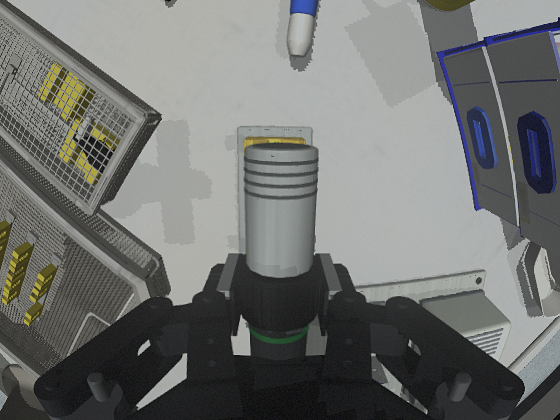

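The lens is held level by its ring (rear face at (281,150), ring at (278,290)). I'll refine the dryer's yaw from the base-plate screws in the saved pictures.

Run:
```python
from h import *
np.set_printoptions(precision=4,suppress=True)
p=capture("wrist")
print(p["cx"],p["cy"])
S={"w1":dict(eef_pos=[.4633,.0741,.2962],tool_rot=[.743,.6693,.0004,-.0003]),"w3":dict(eef_pos=[.4638,.2496,.2561],tool_rot=[.743,.6693,.0002,-.0002])}
for n,pts in (("w1",[(288,60),(290,150),(292,231)]),("w3",[(303,197),(446,195),(303,283)])):
    g=cv2.imread(f"pics/{n}.png",0).astype(float)
    for u,v in pts:
        w=g[v-6:v+7,u-6:u+7]; m=np.clip(np.median(w)-25-w,0,None)
        yy,xx=np.mgrid[v-6:v+7,u-6:u+7]
        if m.sum()==0: print(n,u,v,"none"); continue
        c=((m*xx).sum()/m.sum(),(m*yy).sum()/m.sum()); print(n,np.round(c,1),at(p,c,.010,S[n])[:2])
    # left/right plate edges: strongest horizontal gradient along rows
    out=[]
    for v in (range(70,230,10) if n=="w1" else range(200,350,10)):
        lo,hi=(276,290) if n=="w1" else (290,302)
        d=np.abs(np.diff(cv2.GaussianBlur(g,(1,5),0)[v,lo:hi])); i=d.argmax()
        out.append([*at(p,(lo+i+.5,v),.010,S[n])[:2],d[i]])
    out=np.array(out);k=np.ones(len(out),bool)
    for _ in range(4):
        c=np.polyfit(out[k,1],out[k,0],1); r=np.abs(np.polyval(c,out[:,1])-out[:,0]); k=r<max(.0015,np.median(r)*1.5)
    print(n,"edge slope",c[0],"x at y=.153",np.polyval(c,.153),k.sum())
```

```text
278.71414034672705 209.0527093369878
w1 [287.4  59.4] [0.4908 0.218 ]
w1 [290.5 149.8] [0.4827 0.0981]
w1 [292.7 231.5] [ 0.475  -0.0166]
w1 edge slope 0.07157769975786317 x at y=.153 0.4759587476119461 11
w3 [302.2 197.5] [0.491  0.2178]
w3 [444.7 194.4] [0.686  0.2033]
w3 [303.  282.6] [0.4828 0.0976]
w3 edge slope 0.056513594515838275 x at y=.153 0.47584723780484256 11
```

play_rows:
  moves:
    - [0,[-0.337,0.177,0],[0,0,-0.021]]
    - [0,[-0.337,0.177,0],[0,0,-0.021]]
    - [0,[-0.337,0.177,0],[0,0,-0.021]]
    - [0,[-0.337,0.177,0],[0,0,-0.021]]
    - [0,[-0.337,0.177,0],[0,0,-0.021]]

```text
time_s: 9.82
eef_pos: [0.5328, 0.1471, 0.143]
tool_rot: [0.731, 0.682, -0.001, -0.0]
contact_force: [0.6, -0.8, -2.2]
gripper_width: 0.399
finger_force: 60.7
```

play_rows:
  moves:
    - [0,[0,0,0.06],[0,0,0]]
    - [0,[0,0,0.06],[0,0,0]]
    - [0,[0,0,0.06],[0,0,0]]

```text
time_s: 10.07
eef_pos: [0.5306, 0.1505, 0.1122]
tool_rot: [0.731, 0.682, -0.002, -0.002]
contact_force: [0.3, 0.1, -1.6]
gripper_width: 0.404
finger_force: 60.6
```

Run:
```python
from h import *
np.set_printoptions(precision=4,suppress=True)
st=robot.read_state();print(st["time_s"],st["eef_pos"],st["tool_rot"],st["contact_force"],st["torque"],2*np.arctan2(st["tool_rot"][1],st["tool_rot"][0]))
p=capture("wrist");save(p,"w6")
for k in ("lens_rear","lens"):
    r=place_of(k,p)
    if r: print(k,round(r[0]["p"],2),np.round(r[0]["xy"],1),at(p,r[0]["xy"],st["eef_pos"][2]+.021,st)[:2])
# detect screws on plate, far corner etc.
```

```text
10.0667 [0.5306 0.1505 0.1122] [ 0.7311  0.6823 -0.0024 -0.0017] [ 0.3091  0.1278 -1.561 ] [ 0.0497 -0.0226  0.0645] 1.5016912220946408
lens_rear 0.77 [279.3 144.8] [0.5363 0.2136]
lens 0.77 [275.3 286.5] [0.5305 0.1538]
```

View pics/w6.png

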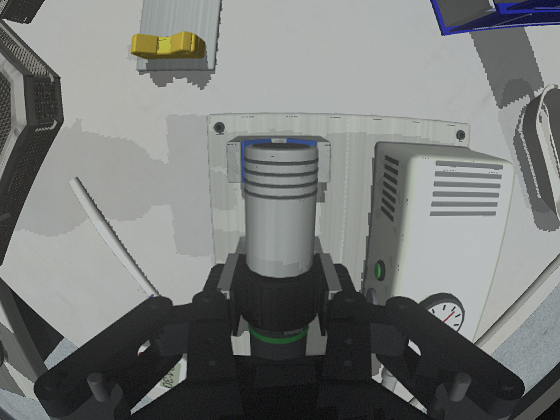

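The V-block at x 228–330 px is centred under the barrel at 245–318. A quick yaw check from the two rear screws at (219,128) and (460,135):

Run:
```python
from h import *
np.set_printoptions(precision=4,suppress=True)
st=robot.read_state();p=capture("wrist")
a=at(p,(219,128),.01,st);b=at(p,(460,135),.01,st);print(a[:2],b[:2],np.arctan2(*(b-a)[[1,0]]),np.linalg.norm(b-a))
c=at(p,(228,160),.058,st);d=at(p,(330,160),.058,st);print(c[:2],d[:2],(c+d)[:2]/2, st["eef_pos"],st["time_s"])
print(.531+np.array([0,.06])*np.tan(.069))
```

```text
[0.4924 0.2187] [0.6903 0.2062] -0.06318753288892974 0.19827740681855538
[0.5051 0.1999] [0.5685 0.1957] [0.5368 0.1978] [0.5324 0.1518 0.1149] 10.2167
[0.531  0.5351]
```

Yaw is -0.063 and the barrel is in line with the V to within about 1 mm. Descending.

play_rows:
  moves:
    - [0,[0,0,0.06],[0,0,0]]
    - [0,[0,0,0.1],[0,0,0]]
    - [0,[0,0,0.13],[0,0,0]]
    - [0,[0,0,0.13],[0,0,0]]
    - [0,[0,0,0.13],[0,0,0]]

```text
time_s: 10.68
eef_pos: [0.5322, 0.1515, 0.0496]
tool_rot: [0.73, 0.683, -0.0, -0.0]
contact_force: [0.1, -0.1, -2.4]
gripper_width: 0.401
finger_force: 60.9
```

play_rows:
  moves:
    - [0,[0,0,0.008],[0,0,0]]
    - [0,[0,0,0.014],[0,0,0]]
    - [0,[0,0,0.014],[0,0,0]]
    - [0,[0,0,0.014],[0,0,0]]

```text
time_s: 11.02
eef_pos: [0.5325, 0.151, 0.0428]
tool_rot: [0.731, 0.683, 0.0, 0.0]
contact_force: [0.0, 0.1, -2.4]
gripper_width: 0.402
finger_force: 60.9
```

play_rows:
  moves:
    - [0,[0,0,0.004],[0,0,0]]
    - [0,[0,0,0.008],[0,0,0]]
    - [0,[0,0,0.008],[0,0,0]]
    - [0,[0,0,0.008],[0,0,0]]

```text
time_s: 11.35
eef_pos: [0.5319, 0.1509, 0.0382]
tool_rot: [0.731, 0.683, -0.0, -0.0]
contact_force: [-2.3, -0.2, -0.9]
gripper_width: 0.402
finger_force: 61.1
```

play_rows:
  moves:
    - [0,[0,0,0.002],[0,0,0]]
    - [0,[0,0,0.004],[0,0,0]]
    - [0,[0,0,0.004],[0,0,0]]

```text
time_s: 11.6
eef_pos: [0.531, 0.151, 0.037]
tool_rot: [0.731, 0.683, -0.001, -0.001]
contact_force: [-7.2, 0.9, 9.2]
gripper_width: 0.404
finger_force: 62.1
```

play_rows:
  moves:
    - [0,[0,-0.001,0],[0,0,0]]
    - [0,[0,-0.002,0.001],[0,0,0]]
    - [0,[0,-0.002,0.001],[0,0,0]]
    - [0,[0,-0.002,0.001],[0,0,0]]

```text
time_s: 11.93
eef_pos: [0.5307, 0.1511, 0.0366]
tool_rot: [0.731, 0.683, -0.0, -0.0]
contact_force: [-5.3, 0.0, 9.2]
gripper_width: 0.4
finger_force: 61.8
```

play_rows:
  moves:
    - [0,[0,-0.002,0.001],[0,0,0]]
    - [0,[0,-0.003,0.002],[0,0,0]]
    - [0,[0,-0.003,0.002],[0,0,0]]
    - [0,[0,-0.003,0.002],[0,0,0]]

```text
time_s: 12.27
eef_pos: [0.5306, 0.1512, 0.0365]
tool_rot: [0.731, 0.683, 0.001, 0.001]
contact_force: [-4.8, -0.5, 11.0]
gripper_width: 0.403
finger_force: 62.1
```

play_rows:
  moves:
    - [0,[0,-0.003,0.001],[0,0,0]]
    - [0,[0,-0.005,0.002],[0,0,0]]
    - [0,[0,-0.005,0.002],[0,0,0]]
    - [0,[0,-0.005,0.002],[0,0,0]]

```text
time_s: 12.6
eef_pos: [0.5304, 0.1513, 0.0363]
tool_rot: [0.73, 0.683, 0.003, 0.003]
contact_force: [2.1, -0.8, 12.2]
gripper_width: 0.406
finger_force: 62.0
```

Run:
```python
from h import *
np.set_printoptions(precision=4,suppress=True)
st=robot.read_state();print(st)
p=capture("wrist");save(p,"w7");save(capture("side"),"s7")
for k in ("lens_rear","lens"):
    r=place_of(k,p)
    if r: print(k,round(r[0]["p"],2),np.round(r[0]["xy"],1),at(p,r[0]["xy"],.056,st)[:2])
s=cv2.imread("pics/s7.png")[120:260,190:330]
a=cv2.resize(s,(420,420),interpolation=cv2.INTER_CUBIC);b=cv2.imread("pics/w7.png")[:,90:470]
cv2.imwrite("pics/c7.png",np.hstack([a,b]))
```

```text
{'time_s': 12.6, 'joint_positions': array([ 0.1395,  0.6131,  1.6852, -0.0013,  0.8356,  0.2072]), 'joint_velocities': array([ 0.0016,  0.0009, -0.0018, -0.0003,  0.0002, -0.0002]), 'joint_efforts': array([  0.2533, -43.397 , -14.1955,   0.6271,   0.317 ,   0.5524]), 'eef_pos': array([0.5304, 0.1513, 0.0363]), 'tool_rot': array([0.7304, 0.6831, 0.0029, 0.0026]), 'contact_force': array([ 2.053 , -0.8269, 12.2309]), 'torque': array([-0.1675, -0.251 ,  0.586 ]), 'finger_force': 62.01828360557556, 'gripper_width': 0.40555086446355665}
lens_rear 0.74 [276.9 146.9] [0.5347 0.2135]
lens 0.8 [278.  285.2] [0.5312 0.1544]
```

View pics/c7.png

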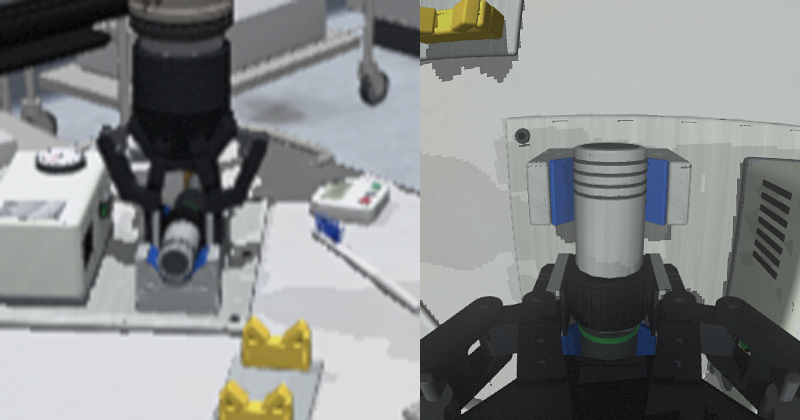

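The barrel sits centred in both V-blocks, blue showing on either side, window towards the nozzle. I'll confirm it is steady over a few hold rows.

play_rows:
  moves:
    - [0,[0,0,0.001],[0,0,0]]
    - [0,[0,0,0.001],[0,0,0]]
    - [0,[0,0,0.001],[0,0,0]]
    - [0,[0,0,0.001],[0,0,0]]
    - [0,[0,0,0.001],[0,0,0]]

```text
time_s: 13.22
eef_pos: [0.5304, 0.1513, 0.0362]
tool_rot: [0.73, 0.683, 0.003, 0.003]
contact_force: [-0.1, -1.5, 15.4]
gripper_width: 0.403
finger_force: 62.5
```

Run:
```python
from h import *
st=robot.read_state();print(st["contact_force"],st["torque"],st["eef_pos"],st["tool_rot"])
p=capture("top")
for k in ("valve_hinge","handle_grip"):
    r=place_of(k,p)
    if r: print(k,r[0]["p"],at(p,r[0]["xy"],.084))
st=robot.read_state();print(st["contact_force"],st["torque"],st["finger_force"])
```

```text
[-0.14321753 -1.53818841 15.37641004] [-0.18275047 -0.01086384  0.57376242] [0.53043053 0.15130548 0.03622423] [0.73033972 0.68307233 0.0029751  0.00268829]
handle_grip 0.73 [ 0.51591633 -0.04154809  0.084     ]
[ 0.5847463  -1.91123225 16.86983054] [-0.13766077 -0.01293194  0.59517163] 62.47523546218872
```

```bash
python3 -c "
from plant import robot
print(robot.job_done())"
```

```text
the job is handed in; nothing more can be done
None
```

I opened the valve to its stop and seated the lens in both V-rests with its window facing the nozzle. I handed the job in at about 13 s still holding it pressed (about 15–17 N upward force at the wrist, almost none sideways); `job_done()` returned no verdict.

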